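Hold the guard-release key turned on a biscuit line

TASK

The biscuit stamp has been left standing over the keyhole of the grey release console: set it down gently, upright, on the bare part of the aluminium tray. Then take the steel key from its stand, push it into the keyhole, wiggling it past the sticky pins until its collar is down on the console, turn it clockwise about a quarter turn to its stop, and finish still gripping it there, because the lock springs back if you let go. Leave everything else where it stands.

Things in the scene. Friction and masses are not known exactly. Their poses are not given: they have to be found in the camera images.
- console: Grey low console box, 150 (its x) x 130 (its y) x 60 mm high, fixed to the table. Origin: centre of its underside, z up. Its flat top carries the keyhole in the middle.
- keyhole (a point): Centre of the keyhole mouth in the console's top (60 mm up, under the stamp), axes as the console's. Slot 20 mm (x) by 8 mm (y), 2.5 mm bevel. Key goes straight down 32 mm, past two sticky springless pins poking in from the slot's ends 7 and 11 mm down: its foot shoves them aside with about 10 to 20 N straight down; rocking 1 to 2 mm along the slot eases them. It turns only when fully down.
- plug (a joint): Turn of the lock's inner plug: 0 at rest (slot along the console's x), grows as the key turns clockwise seen from above, up to a hard stop at 1.40 rad. A spring pulls it back to 0 (about 0.1 N m at the stop). The key has about 0.12 rad of play in it, so the key turns a little farther than the plug.
- key: Loose steel key, 78 mm tall, 90 g, upright in its stand, collar on the stand's top. Origin: centre of the bottom end, z up. Bit 18 (x) x 6 (y) x 14 mm high, lower corners rounded 5 mm; shank 6 mm thick; round collar 24 mm across, z = 32 to 36 mm; on top a flat grip plate 36 mm wide (x), 10 mm thick (y), z = 42 to 78 mm. Symmetric under a half turn about z.
- key_stand: Grey plastic block, 110 (x) x 50 (y) x 42 mm high, fixed. Origin: centre of its underside, z up. The key stands in the slot at x = -28 mm, y = 0; a round-headed steel probe stands in the other hole at x = +34 mm. The stand may be to the left or the right of the console.
- stamp: Loose hand biscuit stamp, 220 g, standing upright on the console over the keyhole. Origin: centre of its underside, z up. Aluminium disc 60 mm across and 16 mm high, thin neck, wooden knob 28 mm across from z = 40 to 72 mm.
- tray: Shallow aluminium tray, 190 (x) x 150 (y) x 18 mm high, walls and floor 4 mm thick, fixed. Origin: centre of its underside, z up. Two biscuits lie in its +x half. It may be to the left or the right of the console.
- tray_free (a point): Middle of the bare part of the tray's floor, 4 mm above the table, 40 mm from the tray's centre towards its -x end; about 90 mm of the tray's length is bare here.
- biscuit_a: Round biscuit, 50 mm across, 9 mm thick, lying in the tray; leave alone. Origin: centre of its underside.
- biscuit_b: Round biscuit like the other, lying in the tray; leave alone. Origin: centre of its underside.
- probe: Steel probe with a 16 mm head, 68 mm long, standing in the key stand's round hole, 62 mm from the key, its top 32 mm above the stand; leave alone. Origin: centre of its lower end.
- cup: Steel cup, 72 mm across, 80 mm tall, beyond the console; leave alone. Origin: centre of its underside.
- jar: Amber jar, 64 mm across, 100 mm tall, beyond the console; leave alone. Origin: centre of its underside.
- scraper: Dough scraper lying flat, white plastic blade 90 x 75 mm with a wooden handle along its side, beyond the key stand or tray; leave alone. Origin: under the middle of the blade.
- brush: Brush lying beyond the key stand or tray; leave alone. Origin: on its underside, about its middle.
There are look-alikes about, which are no part of the job. What is shaped like the stamp but blue is not meant. Of the things that look like the tray, the larger one is meant.

How it is judged:
By the outcome, as a careful person would: the job done as asked, in the order asked, and still so for the second after the job is handed in, while the arm keeps its last pose, push and grip.
It also fails if it takes over 64 s, if anything falls off the work surface, if the arm or the gripper's body presses on something with over 40 N, if the wrist force passes 120 N, or if a joint passes its speed limit or range.

ROBOT

A 6-joint arm with a two-finger parallel gripper is mounted at the origin on the work surface. World frame = base frame: x ahead of the robot, y to its left, z up, the work surface at z = 0. Lengths are in m, angles in rad, forces in N, time in s.
With the tool pointing down it reaches from about 0.425 to 0.95 m from the base axis. Payload 3.5 kg.
Tool frame: the origin (TCP) lies on the centre line of the jaws, within the pads' length; the fingertips stand 25 mm ahead of it and the grasp point (between the pads) lies 6 mm ahead of it; y points along the fingers, z is the direction in which the jaws open and shut, and the axes are right-handed (so a half turn about y gives the same grasp; the last joint's range is limited). The gripper opens to 85 mm and grips with 20 to 120 N. Pads are 22 mm wide; open, the fingers measure 114 mm over their backs; the gripper's body (76 mm by 85 mm) begins 54 mm behind the grasp point. The pads swing forward as they close: fully open they stand 13 mm farther back than shut.
Start: joints at [-0.15, 0.286, 1.577, -0, 1.279, -0.15], TCP at [0.675, 0, 0.256] pointing down, gripper open.
Joint ranges: [-2.77, 2.77], [-0.9, 2.22], [0.21, 2.48], [-1.53, 4.67], [0.24, 2.81], [-2.84, 2.84]. Speed limits (rad/s): [2.79, 2.79, 3.14, 3.14, 3.14, 3.14].

INTERFACE

Orientations are given as a unit quaternion [x, y, z, w].
In Python, from plant import ctrl gives the robot as it stands.
- The arm moves only by the tool arm_command, never from a script. Its argument "steps" is a list of rows, each an object with "hand": the opening, from 0 (shut) to 1 (fully open); "travel": the shift along the tool's x, y, z in units of 0.3 m (1.0 is 0.3 m), a list of three; "rotation": the turn, a rotation vector about the tool's x, y, z in units of 30 degrees (1.0 is 30 degrees), a list of three. A call has 1 to 20 rows; each row shifts and turns the pose as measured when the row begins, along the tool's axes as they then stand; what a row does not reach is not made up. A row lasts 1/8 s, in which the tool goes at most 62.5 mm and 10.7 degrees, less where a joint would pass 70% of its speed; a pose out of reach is approached as far as the arm can. A call with a number of a shift or a turn outside -1 to 1 is refused whole. A call with a gripper value outside its range is refused whole. The fingers move at their own pace and stop on an object; "grip_force" is the grip in N (left out, the last holds). Time passes only in rows, so rows that do not move let the fingers close. It gives the time, the measured TCP pose, the force and the opening at its end, in the units of the state.
- ctrl.get_state(): the state, without advancing time (a new reading comes with each control period).
- ctrl.read_camera(name): name is "scene" or "side" or "wrist"; returns (picture, depth): 420x560x3 uint8, blue, green, red; 420x560 float32, m along the optical axis (not along the pixel's ray), 0 where there is no reading.
- ctrl.camera_params(name): a dict with "fx", "fy", "cx", "cy" (pixels), "distortion" ([k1, k2, p1, p2, k3] as OpenCV has them; the pictures are not rectified), "extrinsics" (4x4, takes a point from camera to world coordinates); the wrist camera has in their place "tool_from_camera" (4x4, takes a point from camera to tool coordinates, whose origin is the TCP and whose axes are the tool frame's). Camera axes: x right, y down, z forward; pixel columns grow to the right and rows downward; lengths in m; the calibration is good to about 2 mm. A picture is of the moment at which its call begins: read the wrist's pose just before it. camera_params takes no time and is no camera call.
- ctrl.sign_off(): hands the job in, once; it reports no verdict.
Trained networks look in the newest picture that a camera, given by its name, has taken for a name from the list of things; names that differ only in an ending like _2 or _b are one class to them, and where a whole thing is asked for, a point or a joint stands for the part that bears it (a point fixed in the world has none). Each returns a list of dicts, best first, with "score" (0 to 1); they miss things now and then, are a little off and sometimes report something else, mostly with a low value. They report only what shows in the picture. A call takes as long as a camera call. They do not tell look-alikes from the thing itself.
- ctrl.masks_of(camera, thing): "region" (420x560 bool, what is visible of it) and "at" ([column, row] in pixels, amid what is visible of it).
The state is a dict: "time": time; "qpos": joint angles; "dq": joint speeds; "joint_efforts": joint torques, N m; "eef_pos": TCP position; "tcp_rot": TCP orientation; "contact_force": force on the tool from outside, world axes, zero at the start; "wrist_torque": the same for the moment, N m; "opening": opening from 0.0 (shut) to 1.0 (fully open).
Only numpy, scipy, OpenCV 4.12 (cv2) and the standard library are available. Lean on these libraries where they do the work, as an engineer would, in place of code of your own. Each camera call takes 0.05 s, during which the arm holds its last target.

## Working session

There is one attempt and no reset: what is moved stays moved. The work goes in short steps, Python scripts to look and compute and a tool call to move; the robot and the scene stay as the last step left them, time stands still between calls to the robot, and variables do not carry over. Pictures are saved under pics/ and viewed, and the job is handed in when it is done.

Besides the shell and the picture viewer there is one more tool, called after ">>>" in YAML: its name, and indented under it one key for each argument. arm_command: Moves the arm, as the interface text tells. Shifts and turns lie within -1 to 1; 1 stands for 0.3 m of shift or 30 degrees of turn. Its arguments: {"type":"object","properties":{"steps":{"type":"array","items":{"type":"object","properties":{"hand":{"type":"number"},"travel":{"type":"array","items":{"type":"number","minimum":-1,"maximum":1}},"rotation":{"type":"array","items":{"type":"number","minimum":-1,"maximum":1}}}}},"grip_force":{"type":"number"}},"required":["steps"]}

```bash
ls; mkdir -p pics
python3 - <<'E'
from plant import ctrl
import cv2,numpy as np
print(ctrl.get_state())
for n in ["scene","side","wrist"]:
    p,d=ctrl.read_camera(n); cv2.imwrite(f"pics/{n}0.png",p); np.save(f"pics/{n}0.npy",d)
    print(n,ctrl.camera_params(n))
E
```

```text
pics
{'time': 0.0, 'qpos': array([-1.50012419e-01,  2.87131836e-01,  1.57818513e+00,  2.49309401e-06,
        1.27859844e+00, -1.50004718e-01]), 'dq': array([ 0.00021571, -0.00065911,  0.00081081,  0.00043175,  0.00014471,
       -0.00058268]), 'joint_efforts': array([-1.79628755e-04, -4.05981302e+01, -2.92628127e+01, -1.54224781e-04,
        5.81841552e-03,  3.74769741e-06]), 'eef_pos': array([6.74397810e-01, 1.12771191e-04, 2.54965268e-01]), 'tcp_rot': array([-0.50048426,  0.50066322, -0.49934032,  0.49951085]), 'contact_force': array([ 0.59076968, -0.66158656,  0.09200068]), 'wrist_torque': array([-0.02547312, -0.03688052, -0.06463303]), 'opening': 0.9984053928822203}
scene {'fx': 417.6612683937719, 'fy': 417.6612683937719, 'cx': 280.5467270770516, 'cy': 208.21860850594248, 'distortion': array([-0.05979013,  0.        ,  0.        ,  0.        ,  0.        ]), 'extrinsics': array([[ 0.33924044,  0.48895123, -0.80364334,  1.32073878],
       [ 0.94068443, -0.18119312,  0.28684815, -0.28738933],
       [-0.00535989, -0.85328526, -0.52141685,  0.59694026],
       [ 0.        ,  0.   
[... 351 characters left out ...]
,  0.59268278],
       [ 0.00869737, -0.78495797, -0.61948796,  0.55183349],
       [ 0.        ,  0.        ,  0.        ,  1.        ]])}
wrist {'fx': 307.01190318420646, 'fy': 307.01190318420646, 'cx': 281.85406422809393, 'cy': 209.80878571733388, 'distortion': array([-0.03461594,  0.        ,  0.        ,  0.        ,  0.        ]), 'tool_from_camera': array([[ 4.43167099e-04,  9.56352020e-01,  2.92216732e-01,
        -7.36004365e-02],
       [-1.45013500e-03, -2.92215839e-01,  9.56351296e-01,
        -1.17426140e-01],
       [ 9.99998850e-01, -8.47577141e-04,  1.25733909e-03,
        -8.67433477e-04],
       [ 0.00000000e+00,  0.00000000e+00,  0.00000000e+00,
         1.00000000e+00]])}
```

View pics/scene0.png

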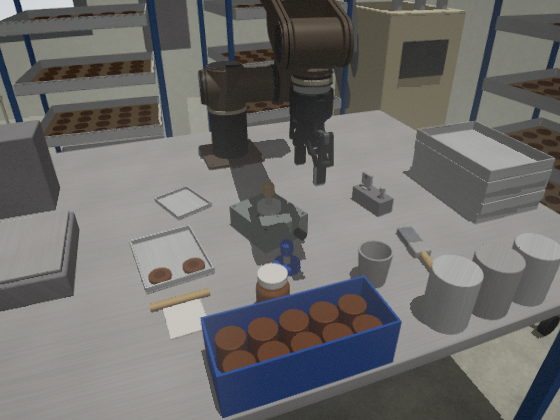

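View pics/side0.png

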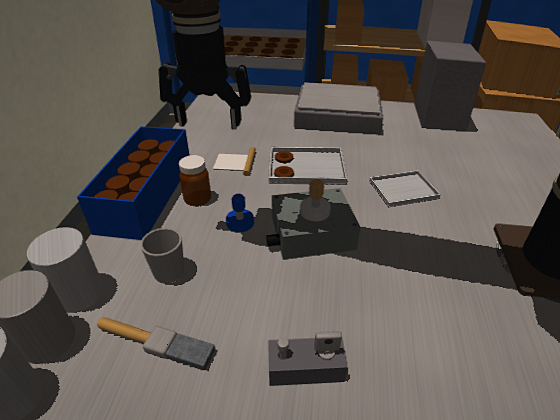

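View pics/wrist0.png

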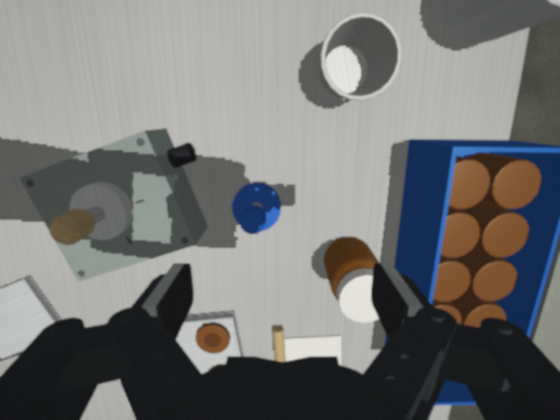

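Wanted stamp: the wooden and aluminium one at scene (268,208), not the blue one at (287,258). Tray: the larger one with biscuits at (170,258), not the small one at (183,202). The key stand is at (372,197), and the key is the plate at side (328,345), not the probe at (283,350).

```bash
cat > h.py <<'E'
from plant import ctrl
import cv2,numpy as np
from scipy.spatial.transform import Rotation as R
def T_wc(n,st=None):
    p=ctrl.camera_params(n)
    if n!='wrist': return p['extrinsics']
    st=st or ctrl.get_state()
    T=np.eye(4);T[:3,:3]=R.from_quat(st['tcp_rot']).as_matrix();T[:3,3]=st['eef_pos']
    return T@p['tool_from_camera']
def K(n):
    p=ctrl.camera_params(n);return np.array([[p['fx'],0,p['cx']],[0,p['fy'],p['cy']],[0,0,1]]),p['distortion']
def cloud(n,d,T):
    k,ds=K(n);h,w=d.shape
    u,v=np.meshgrid(np.arange(w),np.arange(h))
    uv=np.stack([u,v],-1).reshape(-1,1,2).astype(np.float64)
    q=cv2.undistortPoints(uv,k,ds).reshape(h,w,2)
    P=np.concatenate([q*d[...,None],d[...,None]],-1)
    return P@T[:3,:3].T+T[:3,3]
def proj(n,P,T):
    k,ds=K(n);Ti=np.linalg.inv(T)
    rv=cv2.Rodrigues(Ti[:3,:3])[0]
    return cv2.projectPoints(np.asarray(P,float).reshape(-1,1,3),rv,Ti[:3,3],k,ds)[0].reshape(-1,2)
def snap(n,tag):
    st=ctrl.get_state();T=T_wc(n,st);p,d=ctrl.read_camera(n)
    cv2.imwrite(f"pics/{n}{tag}.png",p);np.savez(f"pics/{n}{tag}.npz",p=p,d=d,T=T)
    return p,d,T
E
python3 - <<'E'
from h import *
C={}
for n in ["scene","side","wrist"]:
    d=np.load(f"pics/{n}0.npy");C[n]=cloud(n,d,T_wc(n))
    for th in ["console","key","key_stand","stamp","tray","probe"]:
        for r in ctrl.masks_of(n,th)[:3]:
            m=r['region']&(d>0);P=C[n][m]
            if len(P)<5: continue
            top=np.percentile(P[:,2],97);Q=P[P[:,2]>top-.006]
            print(n,th,round(r['score'],2),np.round(r['at']),len(P),'med',np.round(np.median(P,0),4),'top',np.round(Q.mean(0),4),len(Q))
E
```

```text
scene console 0.59 [272. 225.] 2788 med [ 0.5355 -0.0441  0.0529] top [ 0.5051 -0.0298  0.0584] 1362
scene console 0.43 [185. 315.] 1674 med [ 0.7025 -0.2718  0.0022] top [ 0.6746 -0.2718  0.0136] 347
scene key 0.62 [366. 181.] 168 med [0.4487 0.2742 0.0679] top [0.4476 0.2757 0.0856] 33
scene key_stand 0.78 [375. 200.] 792 med [0.494  0.2667 0.0296] top [0.4828 0.2772 0.0402] 305
scene key_stand 0.73 [372. 257.] 1232 med [0.7506 0.1214 0.0569] top [0.7441 0.1229 0.0771] 231
scene stamp 0.69 [287. 258.] 551 med [ 0.6502 -0.0338  0.0156] top [ 0.6572 -0.0384  0.0717] 83
scene stamp 0.61 [268. 205.] 566 med [ 0.4926 -0.0229  0.0747] top [ 0.4891 -0.0213  0.1285] 63
scene tray 0.95 [169. 253.] 3127 med [ 0.5104 -0.2745  0.0035] top [ 0.5361 -0.276   0.0152] 531
scene tray 0.95 [186. 204.] 1062 med [ 0.2805 -0.2073  0.0018] top [ 0.2925 -0.2075  0.0086] 237
side console 0.66 [312. 230.] 4353 med [0.4864 0.0228 0.0581] top [ 0.4868 -0.009   0.0591] 2476
side console 0.64 [324. 346.] 614 med [0.4432 0.2821 0.0712] top [0.4431 0.2797 0.0867] 185
side key 0.62 [325. 346.] 598 med [0.4431 0.2
[... 594 characters left out ...]
 0.2796 0.0867] 187
side probe 0.67 [284. 345.] 174 med [0.5041 0.2927 0.0716] top [0.5043 0.2904 0.0733] 97
wrist console 0.67 [135. 194.] 14547 med [ 0.5175 -0.0065  0.0604] top [ 0.4954 -0.0177  0.0606] 12104
wrist stamp 0.63 [257. 204.] 1920 med [ 0.6454 -0.0255  0.0175] top [ 0.643  -0.0316  0.0718] 472
wrist stamp 0.56 [ 95. 216.] 3640 med [ 0.4926 -0.0151  0.077 ] top [ 0.4876 -0.0188  0.1312] 710
wrist stamp 0.34 [353. 279.] 3330 med [ 0.7494 -0.0876  0.081 ] top [ 0.7516 -0.1045  0.1014] 1409
wrist tray 0.88 [ 21. 316.] 3217 med [ 0.2947 -0.1989  0.0031] top [ 0.3245 -0.1736  0.0134] 410
wrist tray 0.76 [199. 342.] 1970 med [ 0.564  -0.2349  0.0055] top [ 0.5819 -0.2096  0.0178] 371
```

Run:
```python
from h import *
def rect(Q,name):
    (c,s,a)=cv2.minAreaRect((Q[:,:2]*1000).astype(np.float32));print(name,len(Q),np.round(c,1),np.round(s,1),round(a,1))
def clean(P,lo,hi): 
    return P[(P[:,2]>lo)&(P[:,2]<hi)]
for n in ["scene","side","wrist"]:
    d=np.load(f"pics/{n}0.npy");C=cloud(n,d,T_wc(n))
    P=C[d>0]
    def box(x0,x1,y0,y1,lo,hi,nm):
        Q=P[(P[:,0]>x0)&(P[:,0]<x1)&(P[:,1]>y0)&(P[:,1]<y1)&(P[:,2]>lo)&(P[:,2]<hi)]
        if len(Q)<10:return
        # density filter
        H,_,_=np.histogram2d(Q[:,0],Q[:,1],bins=[np.arange(0,1.2,.005),np.arange(-.6,.6,.005)])
        ix=(Q[:,0]/.005).astype(int);iy=((Q[:,1]+.6)/.005).astype(int)
        Q=Q[H[ix.clip(0,H.shape[0]-1),iy.clip(0,H.shape[1]-1)]>1]
        rect(Q,n+' '+nm)
    box(.35,.62,-.14,.12,.056,.064,'console')
    box(.38,.7,-.42,-.14,.013,.023,'trayrim')
    box(.38,.6,.2,.35,.038,.046,'stand')
    box(.40,.48,.25,.31,.054,.092,'keyplate')
    box(.488,.53,.25,.32,.06,.08,'probe')
```

```text
scene console 1229 [486.9 -23.6] [151.9 131.9] 18.2
scene trayrim 669 [ 551.1 -269.7] [257.3 151.2] 6.5
scene stand 260 [472.5 282. ] [112.8  51.8] 12.0
scene keyplate 127 [445.5 274.3] [38.8 10.9] 17.5
scene probe 34 [505.8 287.5] [13.8 16.7] 86.1
side console 2509 [486.4 -22.9] [151.3 134.9] 18.9
side trayrim 416 [ 550.4 -267.5] [248.9 155. ] 7.1
side stand 1922 [470.4 283.2] [110.4  51.7] 10.1
side keyplate 488 [443.3 279.1] [36.6 10.7] 11.1
side probe 133 [504.6 290. ] [13.5 14.9] 45.2
wrist console 12261 [486.8 -24.2] [152.4 130.9] 18.6
wrist trayrim 1429 [ 543.9 -255.2] [274.5 115.4] 21.5
```

>>> arm_command:
  steps:
    - {"travel": [0.05,0,-0.2],"hand": 1}
    - {"travel": [0.03,0,-0.2],"hand": 1}
    - {"travel": [0.0,0,-0.15],"hand": 1}

```text
$.steps[0]: bad value
```

>>> arm_command:
  steps:
    - {"travel": [0.05,0,-0.2],"rotation": [0,0,0],"hand": 1}
    - {"travel": [0.03,0,-0.2],"rotation": [0,0,0],"hand": 1}
    - {"travel": [0.0,0,-0.2],"rotation": [0,0,0],"hand": 1}
    - {"travel": [0.0,0,0],"rotation": [0,0,0],"hand": 1}

```text
time: 1.55
eef_pos: [0.4891, -0.0244, 0.2516]
tcp_rot: [-0.502, 0.502, -0.498, 0.499]
contact_force: [1.0, -0.2, 0.2]
opening: 0.997
```

Run:
```python
from h import *
p,d,T=snap('wrist','1')
st=ctrl.get_state();print(st['time'],st['eef_pos'],st['tcp_rot'],st['qpos'])
C=cloud('wrist',d,T)
for r in ctrl.masks_of('wrist','stamp')[:2]:
    m=r['region']&(d>0);P=C[m]
    print(r['score'],r['at'])
    for lo,hi in [(.072,.08),(.1,.112),(.112,.122),(.122,.129),(.129,.14)]:
        Q=P[(P[:,2]>lo)&(P[:,2]<hi)]
        if len(Q)>5:
            c,rad=cv2.minEnclosingCircle((Q[:,:2]*1000).astype(np.float32));print(lo,len(Q),np.round(c,1),round(rad,1),np.round(Q.mean(0),4))
P=C[d>0];Q=P[(abs(P[:,2]-.06)<.003)&(abs(P[:,0]-.487)<.12)&(abs(P[:,1]+.024)<.12)]
print(cv2.minAreaRect((Q[:,:2]*1000).astype(np.float32)))
```

```text
1.6 [ 0.49173544 -0.02493067  0.25320039] [ 0.50084027 -0.50064523  0.4991425  -0.49936975] [-2.56709455e-01 -1.20505778e-01  2.01679112e+00 -7.63747763e-04
  1.24819124e+00 -2.56888567e-01]
0.98 [417.1, 188.0]
0.072 159 [641.4 -32.6] 10.2 [ 0.641  -0.0323  0.0725]
0.9 [279.9, 189.5]
0.072 1855 [483.6 -19.9] 29.8 [ 0.484  -0.0128  0.0758]
0.1 45 [483.8 -14.6] 12.7 [ 0.4848 -0.0087  0.1091]
0.112 73 [483.9 -14.3] 12.5 [ 0.4847 -0.0086  0.1173]
0.122 240 [483.5 -19.9] 13.9 [ 0.4841 -0.0155  0.1268]
0.129 622 [483.3 -19.6] 12.2 [ 0.4833 -0.0193  0.1314]
((485.5912780761719, -24.2645263671875), (150.74362182617188, 129.7820587158203), 18.492597579956055)
```

View pics/wrist1.png

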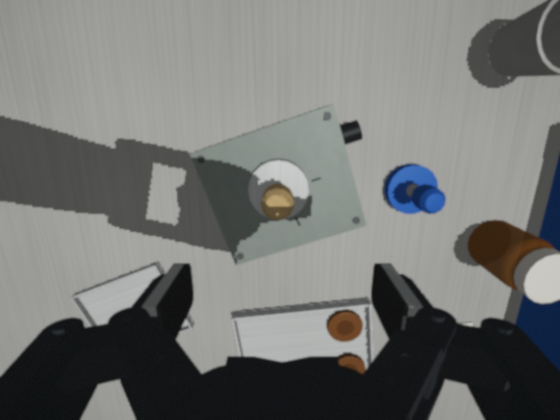

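>>> arm_command:
  steps:
    - {"travel": [-0.016,0.15,-0.023],"rotation": [0,0,0],"hand": 1}
    - {"travel": [0,0.15,0],"rotation": [0,0,0],"hand": 1}
    - {"travel": [0,0.06,0],"rotation": [0,0,0],"hand": 1}
    - {"travel": [0,0,0],"rotation": [0,0,0],"hand": 1}

```text
time: 2.15
eef_pos: [0.4963, -0.0221, 0.1487]
tcp_rot: [0.498, -0.496, 0.504, -0.503]
contact_force: [0.1, 0.1, -0.3]
opening: 0.997
```

Run:
```python
from h import *
st=ctrl.get_state();print(st['time'],st['eef_pos'],st['contact_force'],st['qpos'])
M=R.from_quat(st['tcp_rot']).as_matrix();print(M.round(3))
p,d,T=snap('wrist','2')
```

```text
2.15 [ 0.4962678  -0.0220807   0.14871553] [ 0.14215771  0.13202408 -0.29450312] [-2.48863742e-01  4.57594050e-03  2.10265721e+00 -3.56831289e-04
  1.02172023e+00 -2.50084297e-01]
[[ 0.001  0.012  1.   ]
 [-1.    -0.003  0.001]
 [ 0.003 -1.     0.012]]
```

View pics/wrist2.png

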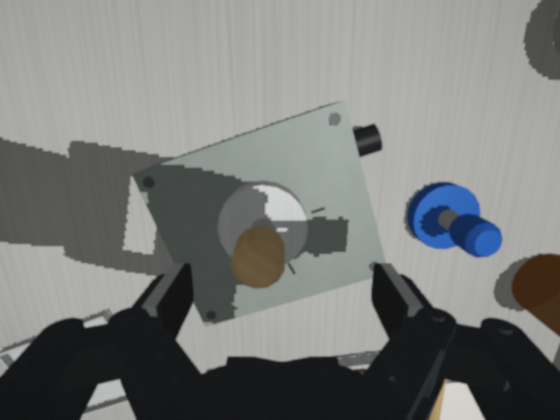

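>>> arm_command:
  steps:
    - {"travel": [-0.007,0,-0.043],"rotation": [-0.023,0,0],"hand": 1}
    - {"travel": [0,0,0],"rotation": [0,0,0],"hand": 1}
    - {"travel": [0,0.045,0],"rotation": [0,0,0],"hand": 1}
    - {"travel": [0,0,0],"rotation": [0,0,0],"hand": 1}

```text
time: 2.7
eef_pos: [0.4862, -0.0207, 0.1391]
tcp_rot: [0.5, -0.496, 0.503, -0.501]
contact_force: [-0.8, -0.3, -0.9]
opening: 1.003
```

```bash
cat > s.py <<'E'
from h import *
st=ctrl.get_state();print(round(st['time'],2),st['eef_pos'].round(4),'F',st['contact_force'].round(1),'M',st['wrist_torque'].round(2),'q',st['qpos'].round(3),st['opening'])
M=R.from_quat(st['tcp_rot']).as_matrix();print(M.round(4).tolist(),'yaw',np.degrees(np.arctan2(M[1,2],M[0,2])).round(2))
E
python3 s.py
```

```text
2.7 [ 0.4862 -0.0207  0.1391] F [-0.8 -0.3 -0.9] M [ 0.05  0.02 -0.01] q [-2.500e-01 -2.000e-03  2.130e+00 -4.000e-03  1.005e+00 -2.490e-01] 1.0028217367454146
[[0.0017, 0.0084, 1.0], [-1.0, -0.0057, 0.0017], [0.0058, -0.9999, 0.0084]] yaw 0.1
```

>>> arm_command:
  steps:
    - {"travel": [0,0.03,-0.008],"rotation": [-0.01,0,0],"hand": 1}
    - {"travel": [0,0.025,0],"rotation": [0,0,0],"hand": 1}
    - {"travel": [0,0,0],"rotation": [0,0,0],"hand": 1}

```text
time: 3.08
eef_pos: [0.4836, -0.0208, 0.1211]
tcp_rot: [0.501, -0.498, 0.502, -0.5]
contact_force: [0.3, -0.8, 0.2]
opening: 1.002
```

```bash
python3 s.py
```

```text
3.08 [ 0.4836 -0.0208  0.1211] F [ 0.3 -0.8  0.2] M [-0.01  0.02 -0.06] q [-0.251  0.023  2.143 -0.006  0.973 -0.249] 1.0016467009448384
[[0.0015, 0.0023, 1.0], [-1.0, -0.0056, 0.0016], [0.0056, -1.0, 0.0023]] yaw 0.09
```

>>> arm_command:
  steps:
    - {"travel": [0,0,0],"rotation": [0,0,0],"hand": 0}
    - {"travel": [0,0,0],"rotation": [0,0,0],"hand": 0}
    - {"travel": [0,0,0],"rotation": [0,0,0],"hand": 0}
    - {"travel": [0,0,0],"rotation": [0,0,0],"hand": 0}
    - {"travel": [0,0,0],"rotation": [0,0,0],"hand": 0}
    - {"travel": [0,0,0],"rotation": [0,0,0],"hand": 0}
  grip_force: 45

```text
time: 3.82
eef_pos: [0.4841, -0.0209, 0.1216]
tcp_rot: [0.501, -0.497, 0.502, -0.5]
contact_force: [0.2, -0.1, -1.2]
opening: 0.311
```

```bash
python3 s.py
```

```text
3.83 [ 0.4841 -0.0209  0.1216] F [ 0.2 -0.1 -1.2] M [ 0.   -0.06 -0.03] q [-0.251  0.023  2.142 -0.006  0.972 -0.249] 0.3106025657172004
[[0.0015, 0.0036, 1.0], [-1.0, -0.006, 0.0016], [0.006, -1.0, 0.0036]] yaw 0.09
```

>>> arm_command:
  steps:
    - {"travel": [0,-0.04,0],"rotation": [0,0,0],"hand": 0}
    - {"travel": [0,-0.1,0],"rotation": [0,0,0],"hand": 0}
    - {"travel": [0,-0.1,0],"rotation": [0,0,0],"hand": 0}
    - {"travel": [0,-0.04,0],"rotation": [0,0,0],"hand": 0}
    - {"travel": [0,0,0],"rotation": [0,0,0],"hand": 0}

```text
time: 4.45
eef_pos: [0.4818, -0.0199, 0.2071]
tcp_rot: [0.502, -0.499, 0.5, -0.499]
contact_force: [0.1, 0.1, -2.5]
opening: 0.314
```

```bash
python3 s.py
python3 - <<'E'
from h import *
w,dw,Tw=snap('wrist','3')
for n in ['scene','side']:
    p,d,T=snap(n,'3');C=cloud(n,d,T)
    for r in ctrl.masks_of(n,'tray')[:3]:
        m=r['region']&(d>0);P=C[m];Q=P[(P[:,2]>-.005)&(P[:,2]<.025)]
        if len(Q)<100: continue
        rim=P[(P[:,2]>.012)&(P[:,2]<.022)]
        print(n,r['score'],r['at'],cv2.minAreaRect((Q[:,:2]*1000).astype(np.float32)),cv2.minAreaRect((rim[:,:2]*1000).astype(np.float32)) if len(rim)>5 else 0, np.percentile(Q[:,2],[5,50,95]).round(4))
    for b in ctrl.masks_of(n,'biscuit_a')[:3]:
        m=b['region']&(d>0);print('bisc',b['score'],b['at'],np.median(C[m],0).round(4))
E
```

```text
4.45 [ 0.4818 -0.0199  0.2071] F [ 0.1  0.1 -2.5] M [-0.02  0.03 -0.02] q [-0.25  -0.099  2.085 -0.005  1.156 -0.249] 0.31368573158675456
[[0.0015, -0.0018, 1.0], [-1.0, -0.0046, 0.0015], [0.0046, -1.0, -0.0018]] yaw 0.09
scene 0.69 [165.8, 255.3] ((506.92645263671875, -272.5172119140625), (224.812744140625, 156.22935485839844), 7.16470193862915) ((522.4002685546875, -273.2593994140625), (194.2801055908203, 149.437744140625), 7.17738151550293) [0.0007 0.0036 0.0167]
scene 0.59 [182.6, 202.9] ((269.0215759277344, -207.04257202148438), (160.82846069335938, 119.42892456054688), 20.911161422729492) ((282.05133056640625, -210.00611877441406), (133.70794677734375, 102.65067291259766), 20.557077407836914) [-0.0005  0.002   0.0108]
bisc 0.79 [157.6, 274.8] [ 0.5884 -0.303   0.0122]
bisc 0.73 [192.4, 266.3] [ 0.5767 -0.2303  0.0116]
side 0.77 [402.5, 188.4] ((282.3722839355469, -217.01522827148438), (140.118896484375, 134.44102478027344), 20.742656707763672) ((278.5248718261719, -205.7864227294922), (136.2397918701172, 108.70332336425781), 22.401241302490234) [0.0001 0.0028 0.0119]
side 0.62 [299.0, 166.3] ((520.685546875, -280.8404235839844), (200.69012451171875, 175.46044921875), 6.883103370666504) ((520.567626953125, -270.16204833984375), (189.89581298828125, 153.2575225830078), 6.507008075714111) [0.0009 0.0043 0.0173]
bisc 0.63 [279.9, 155.6] [ 0.5845 -0.2955  0.012 ]
bisc 0.45 [287.7, 170.9] [ 0.5747 -0.2235  0.0121]
```

View pics/scene3.png

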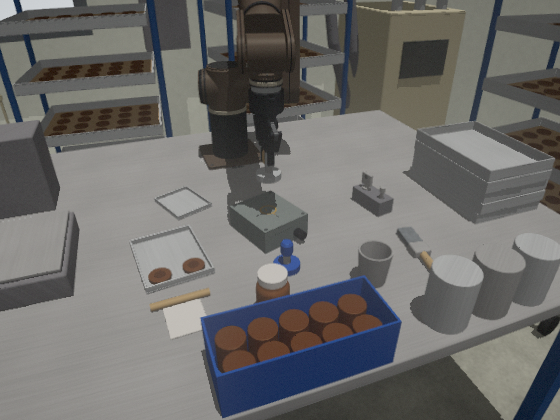

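View pics/wrist3.png

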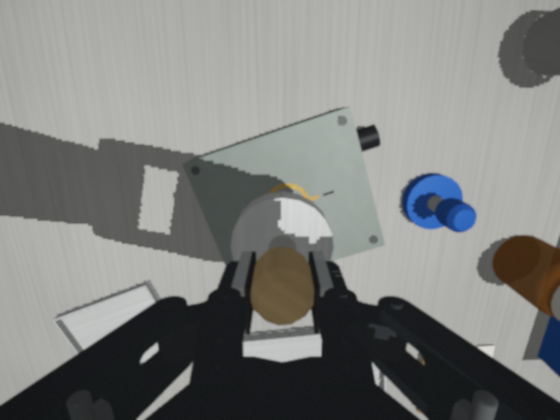

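>>> arm_command:
  steps:
    - {"travel": [0.08,0,0],"rotation": [0,0,0],"hand": 0}
    - {"travel": [0.14,0,0],"rotation": [0,0,0],"hand": 0}
    - {"travel": [0.16,0,0],"rotation": [0,0,0],"hand": 0}
    - {"travel": [0.16,0,0],"rotation": [0,0,0],"hand": 0}
    - {"travel": [0.15,0,0],"rotation": [0,0,0],"hand": 0}
    - {"travel": [0.1,0,0],"rotation": [0,0,0],"hand": 0}
    - {"travel": [0.05,0,0],"rotation": [0,0,0],"hand": 0}
    - {"travel": [0,0,0],"rotation": [0,0,0],"hand": 0}

```text
time: 5.8
eef_pos: [0.4806, -0.2779, 0.2013]
tcp_rot: [0.503, -0.502, 0.496, -0.499]
contact_force: [-0.1, -0.2, -3.8]
opening: 0.312
```

```bash
python3 s.py
```

```text
5.8 [ 0.4806 -0.2779  0.2013] F [-0.1 -0.2 -3.8] M [-0.01 -0.05  0.02] q [-0.705  0.081  1.918 -0.006  1.152 -0.706] 0.31153792664514857
[[0.0036, -0.0105, 0.9999], [-1.0, 0.0012, 0.0036], [-0.0013, -0.9999, -0.0105]] yaw 0.21
```

>>> arm_command:
  steps:
    - {"travel": [0,0.08,0],"rotation": [0.02,0,0],"hand": 0}
    - {"travel": [0,0.1,0],"rotation": [0,0,0],"hand": 0}
    - {"travel": [0,0.1,0],"rotation": [0,0,0],"hand": 0}
    - {"travel": [0,0.06,0],"rotation": [0,0,0],"hand": 0}
    - {"travel": [0,0.04,0],"rotation": [0,0,0],"hand": 0}
    - {"travel": [0,0.0,0],"rotation": [0,0,0],"hand": 0}
    - {"travel": [0,0.0,0],"rotation": [0,0,0],"hand": 0}

```text
time: 6.68
eef_pos: [0.4829, -0.2719, 0.0861]
tcp_rot: [-0.501, 0.497, -0.498, 0.504]
contact_force: [0.6, 0.9, -2.0]
opening: 0.312
```

```bash
python3 s.py
python3 - <<'E'
from h import *
for n in ['side','scene']: snap(n,'4')
a=np.hstack([cv2.imread('pics/side4.png')[100:250,220:400],cv2.imread('pics/scene4.png')[170:320,90:270]])
cv2.imwrite('pics/c4.png',cv2.resize(a,None,fx=2.2,fy=2.2))
E
```

```text
6.67 [ 0.4829 -0.2719  0.0861] F [ 0.6  0.9 -2. ] M [ 0.02 -0.02  0.03] q [-0.697  0.228  1.99   0.004  0.923 -0.71 ] 0.3116578187920809
[[0.0098, 0.0032, 0.9999], [-0.9999, 0.0019, 0.0098], [-0.0018, -1.0, 0.0032]] yaw 0.56
```

View pics/c4.png

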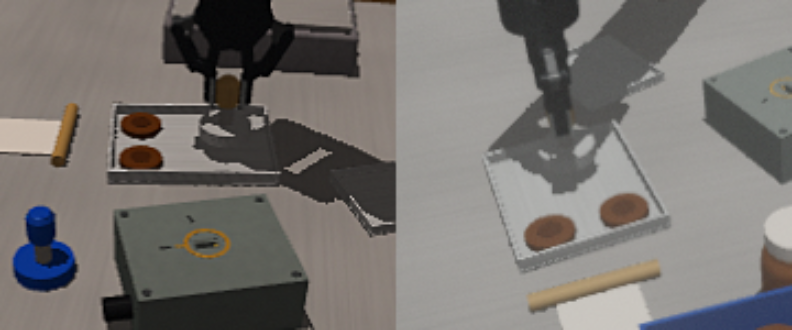

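>>> arm_command:
  steps:
    - {"travel": [0.012,0.02,0],"rotation": [0.0,0,0],"hand": 0}
    - {"travel": [0,0.02,0],"rotation": [0,0,0],"hand": 0}
    - {"travel": [0,0.015,0],"rotation": [0,0,0],"hand": 0}
    - {"travel": [0,0.0,0],"rotation": [0,0,0],"hand": 0}

```text
time: 7.28
eef_pos: [0.4834, -0.2767, 0.0697]
tcp_rot: [-0.501, 0.497, -0.499, 0.504]
contact_force: [-0.1, 0.6, -2.3]
opening: 0.313
```

```bash
python3 s.py
```

```text
7.28 [ 0.4834 -0.2767  0.0697] F [-0.1  0.6 -2.3] M [-0.   -0.03  0.01] q [-0.703  0.259  1.989  0.004  0.891 -0.715] 0.3125022180678034
[[0.0091, 0.0049, 0.9999], [-1.0, 0.0003, 0.0091], [-0.0003, -1.0, 0.0049]] yaw 0.52
```

>>> arm_command:
  steps:
    - {"travel": [0,0.01,0],"rotation": [-0.008,0,0],"hand": 0}
    - {"travel": [0,0.0,0],"rotation": [0,0,0],"hand": 0}
    - {"travel": [0,0.005,0],"rotation": [0,0,0],"hand": 0}
    - {"travel": [0,0.0,0],"rotation": [0,0,0],"hand": 0}

```text
time: 7.78
eef_pos: [0.484, -0.2768, 0.0659]
tcp_rot: [-0.502, 0.497, -0.498, 0.503]
contact_force: [0.3, -0.7, -2.9]
opening: 0.31
```

```bash
python3 s.py
```

```text
7.78 [ 0.484  -0.2768  0.0659] F [ 0.3 -0.7 -2.9] M [-0.01  0.01  0.02] q [-7.020e-01  2.670e-01  1.986e+00  1.000e-03  8.870e-01 -7.120e-01] 0.31041342601880706
[[0.0091, 0.0012, 1.0], [-1.0, 0.0001, 0.0091], [-0.0001, -1.0, 0.0012]] yaw 0.52
```

>>> arm_command:
  steps:
    - {"travel": [0,0.005,0],"rotation": [0,0,0],"hand": 0}
    - {"travel": [0,0.0,0],"rotation": [0,0,0],"hand": 0}
    - {"travel": [0,0.0,0],"rotation": [0,0,0],"hand": 0}

```text
time: 8.15
eef_pos: [0.4843, -0.2768, 0.0658]
tcp_rot: [-0.502, 0.497, -0.498, 0.503]
contact_force: [-0.7, 0.3, -0.6]
opening: 0.315
```

```bash
python3 s.py
```

```text
8.15 [ 0.4843 -0.2768  0.0658] F [-0.7  0.3 -0.6] M [ 0.07  0.06 -0.  ] q [-7.020e-01  2.680e-01  1.986e+00  1.000e-03  8.870e-01 -7.120e-01] 0.31460399811122153
[[0.0092, 0.0014, 1.0], [-1.0, 0.0003, 0.0092], [-0.0003, -1.0, 0.0014]] yaw 0.53
```

>>> arm_command:
  steps:
    - {"travel": [0,0.004,0],"rotation": [0,0,0],"hand": 0}
    - {"travel": [0,0.0,0],"rotation": [0,0,0],"hand": 0}

```text
time: 8.4
eef_pos: [0.4845, -0.2768, 0.0658]
tcp_rot: [-0.502, 0.498, -0.498, 0.503]
contact_force: [-0.9, -0.4, -2.0]
opening: 0.312
```

```bash
python3 s.py
```

```text
8.4 [ 0.4845 -0.2768  0.0658] F [-0.9 -0.4 -2. ] M [-0.06  0.08  0.01] q [-7.010e-01  2.690e-01  1.985e+00  1.000e-03  8.880e-01 -7.120e-01] 0.31182638621104525
[[0.0094, 0.0006, 1.0], [-1.0, 0.001, 0.0094], [-0.0009, -1.0, 0.0006]] yaw 0.54
```

>>> arm_command:
  steps:
    - {"travel": [0,0.01,0],"rotation": [0,0,0],"hand": 0}

```text
time: 8.52
eef_pos: [0.4847, -0.2768, 0.0655]
tcp_rot: [-0.502, 0.499, -0.497, 0.503]
contact_force: [-10.3, 9.0, 27.8]
opening: 0.311
```

```bash
python3 s.py;python3 - <<'E'
from h import *
ctrl.read_camera('side')
E
python3 s.py
```

```text
8.53 [ 0.4847 -0.2768  0.0655] F [-10.3   9.   27.8] M [1.3  1.65 0.01] q [-7.010e-01  2.710e-01  1.983e+00  1.000e-03  8.900e-01 -7.120e-01] 0.3110381356874738
[[0.0097, -0.0014, 1.0], [-0.9999, 0.0026, 0.0097], [-0.0026, -1.0, -0.0014]] yaw 0.55
8.57 [ 0.4847 -0.2768  0.0656] F [-7.1  5.2 16. ] M [ 0.92  1.18 -0.  ] q [-7.010e-01  2.710e-01  1.983e+00  1.000e-03  8.910e-01 -7.120e-01] 0.308363591699947
[[0.0098, -0.0014, 1.0], [-0.9999, 0.0024, 0.0098], [-0.0024, -1.0, -0.0014]] yaw 0.56
```

>>> arm_command:
  steps:
    - {"travel": [0,0.0,0],"rotation": [0,0,0],"hand": 0}
    - {"travel": [0,0.0,0],"rotation": [0,0,0],"hand": 0}
    - {"travel": [0,0.0,0],"rotation": [0,0,0],"hand": 0.5}
    - {"travel": [0,0.0,0],"rotation": [0,0,0],"hand": 0.7}
    - {"travel": [0,0.0,0],"rotation": [0,0,0],"hand": 1}
    - {"travel": [0,0.0,0],"rotation": [0,0,0],"hand": 1}

```text
time: 9.32
eef_pos: [0.4852, -0.2775, 0.0652]
tcp_rot: [-0.502, 0.498, -0.498, 0.503]
contact_force: [0.8, 0.5, 0.7]
opening: 1.004
```

```bash
python3 s.py
```

```text
9.32 [ 0.4852 -0.2775  0.0652] F [0.8 0.5 0.7] M [-0.    0.04 -0.03] q [-7.010e-01  2.720e-01  1.983e+00  1.000e-03  8.870e-01 -7.120e-01] 1.0043184942651167
[[0.0094, 0.0005, 1.0], [-1.0, 0.0008, 0.0094], [-0.0008, -1.0, 0.0005]] yaw 0.54
```

>>> arm_command:
  steps:
    - {"travel": [0,-0.05,0],"rotation": [0,0,0],"hand": 1}
    - {"travel": [0,-0.12,0],"rotation": [0,0,0],"hand": 1}
    - {"travel": [0,-0.15,0],"rotation": [0,0,0],"hand": 1}
    - {"travel": [0,-0.15,0],"rotation": [0,0,0],"hand": 1}
    - {"travel": [-0.1,-0.05,0],"rotation": [0,0,0],"hand": 1}
    - {"travel": [-0.2,0,0],"rotation": [0,0,0],"hand": 1}
    - {"travel": [-0.2,0,0],"rotation": [0,0,0],"hand": 1}
    - {"travel": [-0.2,0,0],"rotation": [0,0,0],"hand": 1}
    - {"travel": [-0.1,0,0],"rotation": [0,0,0],"hand": 1}
    - {"travel": [0,0,0],"rotation": [0,0,0],"hand": 1}
    - {"travel": [0,0,0],"rotation": [0,0,0],"hand": 1}

```text
time: 10.7
eef_pos: [0.4851, -0.0331, 0.2398]
tcp_rot: [-0.499, 0.492, -0.504, 0.505]
contact_force: [0.8, -1.0, -0.2]
opening: 1.001
```

```bash
python3 s.py;python3 - <<'E'
from h import *
for n in ['side','scene','wrist']:
    p,d,T=snap(n,'5');C=cloud(n,d,T)
    P=C[(d>0)]
    Q=P[(abs(P[:,2]-.06)<.003)&(abs(P[:,0]-.487)<.12)&(abs(P[:,1]+.024)<.12)]
    print(n,cv2.minAreaRect((Q[:,:2]*1000).astype(np.float32)))
    Q=P[(P[:,2]>.003)&(P[:,2]<.09)&(abs(P[:,0]-.484)<.05)&(abs(P[:,1]+.277)<.05)]
    for lo,hi in [(.016,.024),(.06,.08)]:
        q=Q[(Q[:,2]>lo)&(Q[:,2]<hi)]
        if len(q)>5: print(lo,cv2.minEnclosingCircle((q[:,:2]*1000).astype(np.float32)),q[:,2].max())
a=np.hstack([cv2.imread('pics/side5.png')[100:250,220:400],cv2.imread('pics/scene5.png')[170:320,90:270]])
cv2.imwrite('pics/c5.png',cv2.resize(a,None,fx=2.2,fy=2.2))
E
```

```text
10.7 [ 0.4851 -0.0331  0.2398] F [ 0.8 -1.  -0.2] M [ 0.02 -0.01 -0.03] q [-2.760e-01 -1.350e-01  2.055e+00 -2.000e-03  1.202e+00 -2.830e-01] 1.0006234491115629
[[0.0073, 0.0182, 0.9998], [-0.9999, -0.007, 0.0074], [0.0071, -0.9998, 0.0181]] yaw 0.43
side ((486.0694274902344, -22.172340393066406), (151.16201782226562, 134.06625366210938), 18.511777877807617)
0.016 ((483.9444274902344, -274.50726318359375), 32.0606575012207) 0.023288943866275003
0.06 ((484.6678161621094, -272.4537353515625), 14.192564964294434) 0.07670534217890534
scene ((486.1212463378906, -23.530349731445312), (154.034423828125, 132.39804077148438), 18.446577072143555)
0.016 ((474.38702392578125, -289.12359619140625), 47.8665771484375) 0.023749893739668626
0.06 ((489.6602478027344, -275.0213317871094), 14.880570411682129) 0.07625041913587238
wrist ((485.610107421875, -24.11707305908203), (150.75938415527344, 130.09600830078125), 18.379926681518555)
0.016 ((484.7373046875, -271.76312255859375), 28.787628173828125) 0.023945598477193908
```

View pics/c5.png

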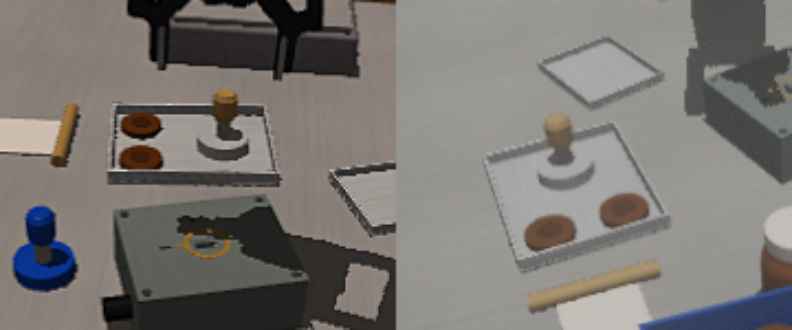

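View pics/wrist5.png

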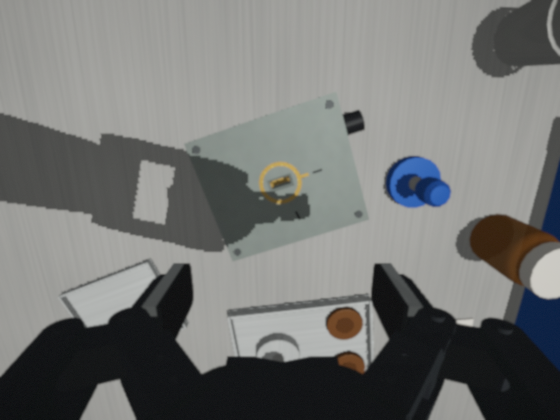

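>>> arm_command:
  steps:
    - {"travel": [0,0,0],"rotation": [-0.035,0,0],"hand": 1}
    - {"travel": [0,0,0],"rotation": [0,-0.34,0],"hand": 1}
    - {"travel": [0,0,0],"rotation": [0,-0.34,0],"hand": 1}
    - {"travel": [0,0,0],"rotation": [0,-0.34,0],"hand": 1}
    - {"travel": [0,0,0],"rotation": [0,-0.34,0],"hand": 1}
    - {"travel": [0,0,0],"rotation": [0,-0.34,0],"hand": 1}
    - {"travel": [0,0,0],"rotation": [0,-0.34,0],"hand": 1}
    - {"travel": [0,0,0],"rotation": [0,-0.34,0],"hand": 1}
    - {"travel": [0,0,0],"rotation": [0,-0.34,0],"hand": 1}
    - {"travel": [0,0,0],"rotation": [0,-0.34,0],"hand": 1}
    - {"travel": [0,0,0],"rotation": [0,-0.34,0],"hand": 1}
    - {"travel": [0,0,0],"rotation": [0,-0.15,0],"hand": 1}
    - {"travel": [0,0,0],"rotation": [0,0,0],"hand": 1}

```text
time: 12.48
eef_pos: [0.4861, -0.0437, 0.2368]
tcp_rot: [0.698, 0.114, -0.125, -0.696]
contact_force: [0.1, -0.4, -1.2]
opening: 0.997
```

```bash
python3 s.py
```

```text
12.47 [ 0.4861 -0.0437  0.2368] F [ 0.1 -0.4 -1.2] M [ 0.04 -0.05 -0.02] q [-0.293 -0.109  2.037 -0.011  1.226 -2.199] 0.996809617287802
[[0.9429, -0.0152, -0.3327], [0.3326, -0.0062, 0.943], [-0.0164, -0.9999, -0.0008]] yaw 109.43
```

```bash
cat > go.py <<'E'
import sys
from h import *
def plan(x,y,z,yaw):
    st=ctrl.get_state();M=R.from_quat(st['tcp_rot']).as_matrix()
    t=M.T@(np.array([x,y,z])-st['eef_pos'])/.3
    a=np.radians(yaw);zt=np.array([np.cos(a),np.sin(a),0]);yt=np.array([0,0,-1.]);xt=np.cross(yt,zt)
    D=np.stack([xt,yt,zt],1)
    r=np.degrees(R.from_matrix(M.T@D).as_rotvec())/30
    print('travel',t.round(4),'rot',r.round(4))
exec(open('s.py').read())
if len(sys.argv)>1: plan(*map(float,sys.argv[1:5]))
E
python3 go.py .486 -.0238 .215 108.5
```

```text
12.47 [ 0.4861 -0.0437  0.2368] F [ 0.1 -0.4 -1.2] M [ 0.04 -0.05 -0.02] q [-0.293 -0.109  2.037 -0.011  1.226 -2.199] 0.996809617287802
[[0.9429, -0.0152, -0.3327], [0.3326, -0.0062, 0.943], [-0.0164, -0.9999, -0.0008]] yaw 109.43
travel [0.023  0.0723 0.0626] rot [ 0.0017  0.031  -0.0312]
```

>>> arm_command:
  steps:
    - {"travel": [0.023,0.035,0.063],"rotation": [0.0,0.031,-0.031],"hand": 1}
    - {"travel": [0,0.035,0],"rotation": [0,0,0],"hand": 1}
    - {"travel": [0,0,0],"rotation": [0,0,0],"hand": 1}
    - {"travel": [0,0,0],"rotation": [0,0,0],"hand": 1}

```text
time: 12.98
eef_pos: [0.4867, -0.0255, 0.215]
tcp_rot: [0.699, 0.111, -0.112, -0.698]
contact_force: [0.0, 0.2, -1.2]
opening: 1.002
```

```bash
python3 go.py .486 -.0238 .215 108.5
python3 - <<'E'
from h import *
p,d,T=snap('wrist','6')
C=cloud('wrist',d,T)
hsv=cv2.cvtColor(p,cv2.COLOR_BGR2HSV)
m=(hsv[...,0]>8)&(hsv[...,0]<32)&(hsv[...,1]>110)&(hsv[...,2]>60)&(abs(C[...,2]-.06)<.004)&(abs(C[...,0]-.486)<.04)&(abs(C[...,1]+.024)<.04)
Q=C[m];print(m.sum(),cv2.fitEllipse((Q[:,:2]*1000).astype(np.float32)),cv2.minEnclosingCircle((Q[:,:2]*1000).astype(np.float32)))
P=C[d>0];Q=P[(abs(P[:,2]-.06)<.003)&(abs(P[:,0]-.487)<.12)&(abs(P[:,1]+.024)<.12)]
print(cv2.minAreaRect((Q[:,:2]*1000).astype(np.float32)))
c=proj('wrist',[.486,-.0238,.06],T)[0];print(c)
x,y=c.astype(int);crop=p[max(0,y-50):y+50,x-60:x+60];cv2.imwrite('pics/c6.png',cv2.resize(crop,None,fx=6,fy=6,interpolation=cv2.INTER_NEAREST))
E
```

```text
12.97 [ 0.4867 -0.0255  0.215 ] F [ 0.   0.2 -1.2] M [-0.01  0.02  0.04] q [-2.600e-01 -9.600e-02  2.067e+00 -2.000e-03  1.171e+00 -2.147e+00] 1.0024485228946975
[[0.9502, -0.0006, -0.3116], [0.3116, -0.0019, 0.9502], [-0.0012, -1.0, -0.0016]] yaw 108.16
travel [-0.0005 -0.      0.0061] rot [ 0.0031 -0.0114 -0.0023]
355 ((486.2481384277344, -23.95518684387207), (37.82072448730469, 40.06846618652344), 108.54954528808594) ((489.2564697265625, -22.922922134399414), 23.983238220214844)
((486.4700927734375, -24.16461944580078), (150.34706115722656, 130.67764282226562), 18.281185150146484)
[284.96785892 201.54836265]
```

View pics/wrist6.png

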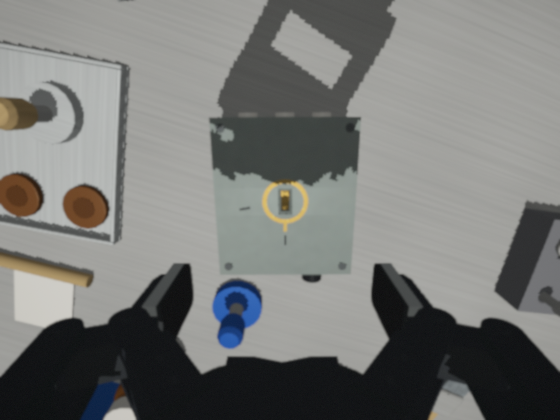

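View pics/c6.png

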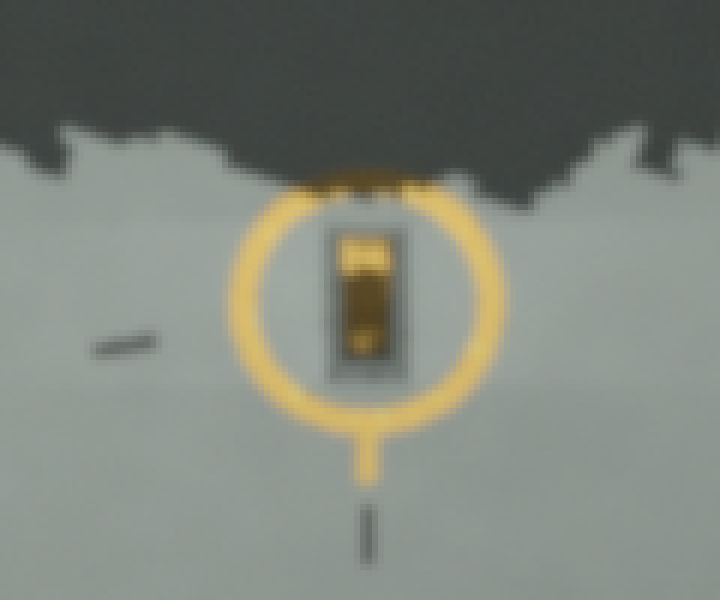

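```bash
python3 go.py .4435 .279 .22 100.6
```

```text
13.03 [ 0.4867 -0.0255  0.215 ] F [-0.1 -0.1  0.1] M [-0.05 -0.01 -0.02] q [-2.600e-01 -9.600e-02  2.067e+00 -2.000e-03  1.171e+00 -2.147e+00] 0.9978959966697587
[[0.9502, -0.0007, -0.3117], [0.3117, -0.0019, 0.9502], [-0.0012, -1.0, -0.0016]] yaw 108.16
travel [ 0.1795 -0.0186  1.0092] rot [ 0.0032  0.252  -0.0022]
```

>>> arm_command:
  steps:
    - {"travel": [0.03,-0.005,0.15],"rotation": [0,0,0],"hand": 1}
    - {"travel": [0.03,-0.005,0.18],"rotation": [0,0,0],"hand": 1}
    - {"travel": [0.03,-0.005,0.18],"rotation": [0,0,0],"hand": 1}
    - {"travel": [0.03,-0.005,0.18],"rotation": [0,0,0],"hand": 1}
    - {"travel": [0.03,0,0.18],"rotation": [0,0,0],"hand": 1}
    - {"travel": [0.03,0,0.12],"rotation": [0,0,0],"hand": 1}
    - {"travel": [0,0,0],"rotation": [0,0.25,0],"hand": 1}
    - {"travel": [0,0,0],"rotation": [0,0,0],"hand": 1}
    - {"travel": [0,0,0],"rotation": [0,0,0],"hand": 1}

```text
time: 14.15
eef_pos: [0.4493, 0.2807, 0.2256]
tcp_rot: [0.705, 0.067, -0.06, -0.703]
contact_force: [0.7, 0.1, 0.5]
opening: 1.002
```

```bash
python3 go.py .4435 .279 .22 100.6
```

```text
14.15 [0.4493 0.2807 0.2256] F [0.7 0.1 0.5] M [0.01 0.05 0.05] q [ 0.369 -0.011  1.965 -0.005  1.179 -1.379] 1.0024341973200315
[[0.9839, 0.0098, -0.1782], [0.1782, -0.0014, 0.984], [0.0094, -1.0, -0.0032]] yaw 100.26
travel [-0.0203  0.0185 -0.002 ] rot [ 0.0061 -0.0112  0.018 ]
```

>>> arm_command:
  steps:
    - {"travel": [-0.02,0.018,0],"rotation": [0,-0.011,0.018],"hand": 1}
    - {"travel": [0,0,0],"rotation": [0,0,0],"hand": 1}
    - {"travel": [0,0,0],"rotation": [0,0,0],"hand": 1}

```text
time: 14.52
eef_pos: [0.4434, 0.2782, 0.2197]
tcp_rot: [0.705, 0.065, -0.065, -0.703]
contact_force: [0.1, 0.1, -0.2]
opening: 0.997
```

```bash
python3 go.py .4435 .279 .22 100.6
python3 - <<'E'
from h import *
p,d,T=snap('wrist','7')
C=cloud('wrist',d,T)
P=C[d>0]
near=P[(abs(P[:,0]-.46)<.1)&(abs(P[:,1]-.28)<.08)]
Q=near[abs(near[:,2]-.042)<.003];print('stand',len(Q),cv2.minAreaRect((Q[:,:2]*1000).astype(np.float32)))
m=(C[...,2]>.082)&(C[...,2]<.094)&(abs(C[...,0]-.445)<.04)&(abs(C[...,1]-.28)<.04)&(d>0)
Q=C[m];print('keytop',len(Q),cv2.minAreaRect((Q[:,:2]*1000).astype(np.float32)),Q[:,2].mean())
Q=near[(near[:,2]>.066)&(near[:,2]<.08)&(near[:,0]>.485)];print('probe',len(Q),cv2.minEnclosingCircle((Q[:,:2]*1000).astype(np.float32)) if len(Q) else 0)
v=np.argwhere(m);c=v.mean(0);print(c)
y,x=c.astype(int);crop=p[max(0,y-60):y+100,x-80:x+80];cv2.imwrite('pics/c7.png',cv2.resize(crop,None,fx=4,fy=4,interpolation=cv2.INTER_NEAREST)[:600])
E
```

```text
14.53 [0.4434 0.2782 0.2197] F [ 0.1  0.1 -0.2] M [-0.   -0.02 -0.01] q [ 0.368 -0.015  1.98  -0.003  1.177 -1.387] 0.9970328184050705
[[0.983, -0.0003, -0.1838], [0.1838, -0.0035, 0.983], [-0.0009, -1.0, -0.0034]] yaw 100.59
travel [ 0.0009 -0.001   0.0026] rot [ 0.0064 -0.0002 -0.0018]
stand 4055 ((470.99786376953125, 280.93756103515625), (110.44170379638672, 50.08363723754883), 10.776248931884766)
keytop 463 ((443.2523498535156, 275.614013671875), (35.945796966552734, 9.54236125946045), 10.726313591003418) 0.08717366803157116
probe 233 ((503.9255676269531, 287.19146728515625), 7.8859639167785645)
[206.5399568  280.59179266]
```

View pics/wrist7.png

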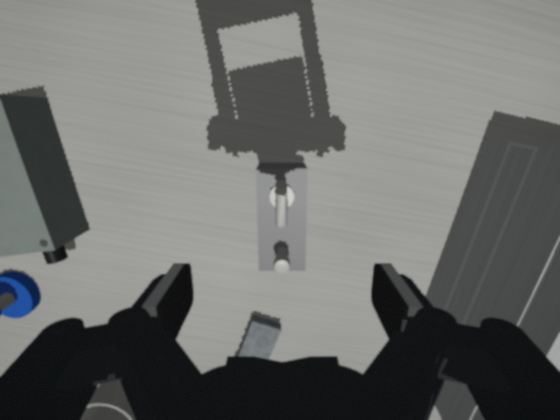

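View pics/c7.png

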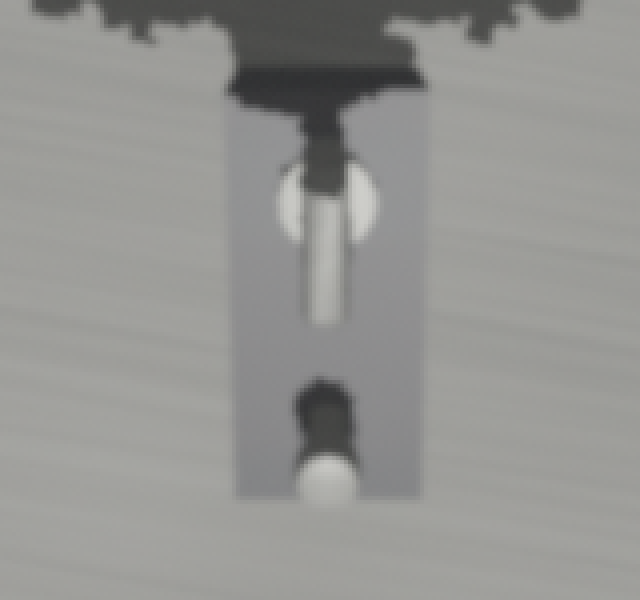

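>>> arm_command:
  steps:
    - {"travel": [0,0.1,-0.008],"rotation": [0,0,0],"hand": 1}
    - {"travel": [0,0.12,0],"rotation": [0,0,0],"hand": 1}
    - {"travel": [0,0.1,0],"rotation": [0,0,0],"hand": 1}
    - {"travel": [0,0.05,0],"rotation": [0,0,0],"hand": 1}
    - {"travel": [0,0,0],"rotation": [0,0,0],"hand": 1}
    - {"travel": [0,0,0],"rotation": [0,0,0],"hand": 1}

```text
time: 15.32
eef_pos: [0.4468, 0.276, 0.1091]
tcp_rot: [0.705, 0.067, -0.063, -0.704]
contact_force: [-0.6, 0.5, -1.0]
opening: 0.998
```

```bash
python3 go.py .4433 .2756 .077 100.75
```

```text
15.32 [0.4468 0.276  0.1091] F [-0.6  0.5 -1. ] M [-0.04  0.02 -0.  ] q [ 0.361  0.131  2.053 -0.004  0.953 -1.392] 0.9979848385515473
[[0.983, 0.0063, -0.1838], [0.1838, -0.001, 0.983], [0.006, -1.0, -0.0022]] yaw 100.59
travel [-0.0123  0.107   0.0011] rot [ 0.0042 -0.0054  0.0115]
```

>>> arm_command:
  steps:
    - {"travel": [-0.012,0.03,0],"rotation": [0,-0.005,0.012],"hand": 1}
    - {"travel": [0,0.04,0],"rotation": [0,0,0],"hand": 1}
    - {"travel": [0,0.035,0],"rotation": [0,0,0],"hand": 1}
    - {"travel": [0,0,0],"rotation": [0,0,0],"hand": 1}
    - {"travel": [0,0,0],"rotation": [0,0,0],"hand": 1}

```text
time: 15.95
eef_pos: [0.4444, 0.2759, 0.0776]
tcp_rot: [0.704, 0.068, -0.065, -0.704]
contact_force: [0.1, 0.1, -0.3]
opening: 0.998
```

```bash
python3 go.py .4433 .2756 .077 100.75
```

```text
15.95 [0.4444 0.2759 0.0776] F [ 0.1  0.1 -0.3] M [-0.02  0.01 -0.01] q [ 0.362  0.179  2.068 -0.003  0.892 -1.395] 0.9984894331415044
[[0.9824, 0.0034, -0.1867], [0.1868, -0.0008, 0.9824], [0.0032, -1.0, -0.0014]] yaw 100.76
travel [-0.0038  0.002  -0.0002] rot [0.0028 0.0004 0.0062]
```

>>> arm_command:
  steps:
    - {"travel": [-0.004,0.002,0],"rotation": [0,0,0.006],"hand": 1}
    - {"travel": [0,0,0],"rotation": [0,0,0],"hand": 0.3}
    - {"travel": [0,0,0],"rotation": [0,0,0],"hand": 0}
    - {"travel": [0,0,0],"rotation": [0,0,0],"hand": 0}
    - {"travel": [0,0,0],"rotation": [0,0,0],"hand": 0}
    - {"travel": [0,0,0],"rotation": [0,0,0],"hand": 0}
    - {"travel": [0,0,0],"rotation": [0,0,0],"hand": 0}
    - {"travel": [0,0,0],"rotation": [0,0,0],"hand": 0}
  grip_force: 90

```text
time: 16.95
eef_pos: [0.4439, 0.276, 0.078]
tcp_rot: [0.704, 0.067, -0.066, -0.704]
contact_force: [-0.2, 0.2, 0.5]
opening: 0.109
```

```bash
python3 go.py .4433 .2756 .077 100.75
python3 - <<'E'
from h import *
snap('wrist','8');p,d,T=snap('side','8')
a=np.hstack([cv2.imread('pics/wrist8.png')[100:320,180:380],cv2.imread('pics/side8.png')[260:400,240:380].repeat(1,0) if 0 else cv2.resize(cv2.imread('pics/side8.png')[270:400,240:380],(237,220))])
cv2.imwrite('pics/c8.png',cv2.resize(a,None,fx=1.8,fy=1.8))
E
```

```text
16.95 [0.4439 0.276  0.078 ] F [-0.2  0.2  0.5] M [ 0.06  0.02 -0.01] q [ 3.630e-01  1.780e-01  2.068e+00 -1.000e-03  8.940e-01 -1.395e+00] 0.10897957262399012
[[0.9824, 0.0022, -0.1866], [0.1866, -0.0003, 0.9824], [0.0021, -1.0, -0.0008]] yaw 100.76
travel [-0.0021  0.0034 -0.0011] rot [0.0014 0.0002 0.0041]
```

View pics/c8.png

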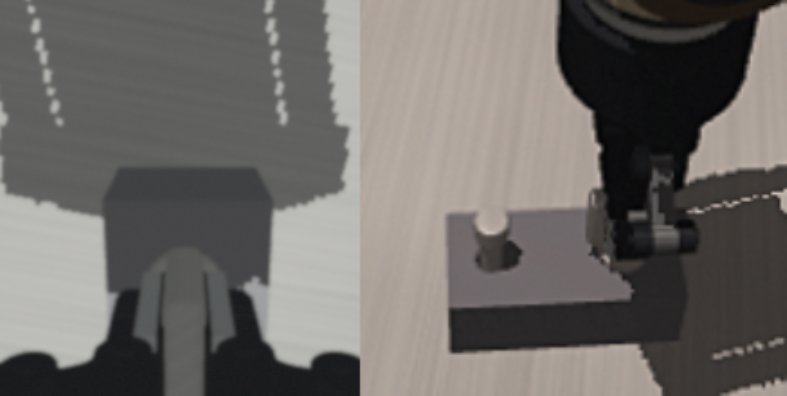

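>>> arm_command:
  steps:
    - {"travel": [0,-0.04,0],"rotation": [0,0,0],"hand": 0}
    - {"travel": [0,-0.06,0],"rotation": [0,0,0],"hand": 0}
    - {"travel": [0,-0.08,0],"rotation": [0,0,0],"hand": 0}
    - {"travel": [0,-0.08,0],"rotation": [0,0,0],"hand": 0}
    - {"travel": [0,-0.05,0],"rotation": [0,0,0],"hand": 0}
    - {"travel": [0,0,0],"rotation": [0,0,0],"hand": 0}
    - {"travel": [0,0,0],"rotation": [0,0,0],"hand": 0}

```text
time: 17.92
eef_pos: [0.4433, 0.2755, 0.178]
tcp_rot: [0.705, 0.068, -0.065, -0.703]
contact_force: [0.5, -0.1, -0.8]
opening: 0.102
```

```bash
python3 go.py .487 -.0238 .165 108.4
```

```text
17.93 [0.4433 0.2755 0.178 ] F [ 0.5 -0.1 -0.8] M [0.02 0.01 0.02] q [ 0.363  0.028  2.019 -0.003  1.092 -1.395] 0.10244985220195416
[[0.9823, 0.0032, -0.1871], [0.1871, -0.0015, 0.9823], [0.0029, -1.0, -0.002]] yaw 100.79
travel [-0.0437  0.0453 -1.0072] rot [ 0.0042 -0.2538  0.0052]
```

>>> arm_command:
  steps:
    - {"travel": [-0.01,0,-0.08],"rotation": [0,0,0],"hand": 0}
    - {"travel": [-0.008,0,-0.15],"rotation": [0,0,0],"hand": 0}
    - {"travel": [-0.008,0,-0.17],"rotation": [0,0,0],"hand": 0}
    - {"travel": [-0.008,0,-0.17],"rotation": [0,0,0],"hand": 0}
    - {"travel": [-0.008,0,-0.17],"rotation": [0,0,0],"hand": 0}
    - {"travel": [-0.005,0,-0.14],"rotation": [0,0,0],"hand": 0}
    - {"travel": [0,0,-0.08],"rotation": [0,0,0],"hand": 0}
    - {"travel": [0,0,0],"rotation": [0,-0.25,0],"hand": 0}
    - {"travel": [0,0,0],"rotation": [0,0,0],"hand": 0}
    - {"travel": [0,0,0],"rotation": [0,0,0],"hand": 0}

```text
time: 19.18
eef_pos: [0.4785, -0.0189, 0.1674]
tcp_rot: [-0.697, -0.107, 0.119, 0.699]
contact_force: [-0.8, 0.3, -0.8]
opening: 0.105
```

```bash
python3 go.py .487 -.0238 .150 108.4
```

```text
19.18 [ 0.4785 -0.0189  0.1674] F [-0.8  0.3 -0.8] M [-0.02  0.02 -0.03] q [-0.249 -0.048  2.116 -0.005  1.09  -2.138] 0.10513715676017443
[[0.9488, -0.0173, -0.3153], [0.3153, -0.0006, 0.949], [-0.0166, -0.9999, 0.0049]] yaw 108.38
travel [ 0.0227  0.0574 -0.0247] rot [-0.0093 -0.0006 -0.0317]
```

>>> arm_command:
  steps:
    - {"travel": [0.023,0.03,-0.025],"rotation": [-0.009,0,-0.032],"hand": 0}
    - {"travel": [0,0.03,0],"rotation": [0,0,0],"hand": 0}
    - {"travel": [0,0,0],"rotation": [0,0,0],"hand": 0}
    - {"travel": [0,0,0],"rotation": [0,0,0],"hand": 0}

```text
time: 19.68
eef_pos: [0.4873, -0.0231, 0.1468]
tcp_rot: [-0.698, -0.113, 0.113, 0.698]
contact_force: [0.0, -0.5, -1.1]
opening: 0.103
```

```bash
python3 go.py .487 -.0238 .145 108.4
python3 - <<'E'
from h import *
for n in ['wrist','side','scene']: snap(n,'9')
a=np.hstack([cv2.resize(cv2.imread('pics/side9.png')[150:260,250:380],(390,330)),cv2.resize(cv2.imread('pics/scene9.png')[160:270,205:335],(390,330))])
cv2.imwrite('pics/c9.png',a)
E
```

```text
19.68 [ 0.4873 -0.0231  0.1468] F [ 0.  -0.5 -1.1] M [-0.08 -0.    0.04] q [-2.560e-01 -7.000e-03  2.118e+00  1.000e-03  1.031e+00 -2.148e+00] 0.10256575789722494
[[0.9491, -0.0007, -0.315], [0.315, 0.0008, 0.9491], [-0.0004, -1.0, 0.001]] yaw 108.36
travel [-0.0016  0.0062 -0.002 ] rot [-0.0018 -0.0013 -0.0007]
```

View pics/c9.png

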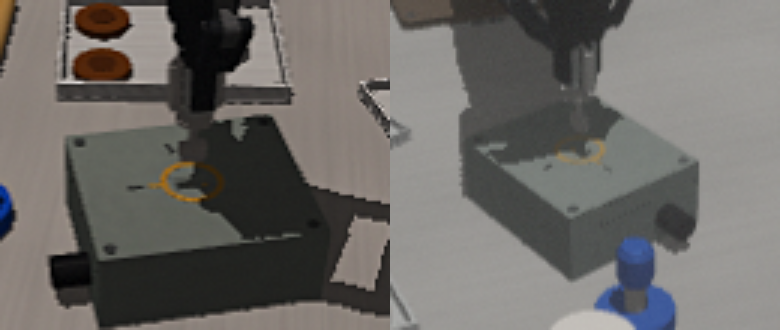

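View pics/wrist9.png

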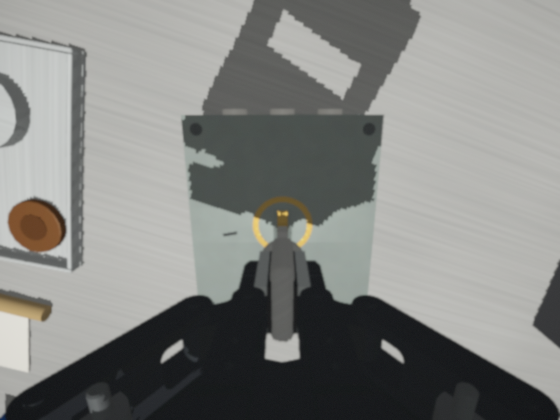

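>>> arm_command:
  steps:
    - {"travel": [-0.001,0.025,-0.002],"rotation": [0,0,0],"hand": 0}
    - {"travel": [0,0.02,0],"rotation": [0,0,0],"hand": 0}
    - {"travel": [0,0,0],"rotation": [0,0,0],"hand": 0}
    - {"travel": [0,0,0],"rotation": [0,0,0],"hand": 0}

```text
time: 20.32
eef_pos: [0.4873, -0.0239, 0.133]
tcp_rot: [-0.698, -0.113, 0.113, 0.698]
contact_force: [0.1, 0.6, -1.0]
opening: 0.107
```

```bash
python3 go.py .4869 -.0239 .125 108.4
```

```text
20.32 [ 0.4873 -0.0239  0.133 ] F [ 0.1  0.6 -1. ] M [-0.05 -0.01 -0.  ] q [-2.570e-01  1.400e-02  2.126e+00  1.000e-03  1.001e+00 -2.149e+00] 0.10671526566358452
[[0.9491, 0.0005, -0.315], [0.315, 0.0005, 0.9491], [0.0006, -1.0, 0.0003]] yaw 108.36
travel [-0.0014  0.0266  0.0003] rot [-0.0005 -0.0013  0.0012]
```

>>> arm_command:
  steps:
    - {"travel": [-0.001,0.012,0],"rotation": [0,0,0],"hand": 0}
    - {"travel": [0,0.01,0],"rotation": [0,0,0],"hand": 0}
    - {"travel": [0,0.008,0],"rotation": [0,0,0],"hand": 0}

```text
time: 20.7
eef_pos: [0.4873, -0.024, 0.1238]
tcp_rot: [-0.698, -0.113, 0.112, 0.698]
contact_force: [0.2, 0.3, -0.9]
opening: 0.106
```

```bash
python3 go.py .4869 -.0239 .118 108.4
```

```text
20.7 [ 0.4873 -0.024   0.1238] F [ 0.2  0.3 -0.9] M [0.03 0.01 0.01] q [-2.580e-01  2.800e-02  2.132e+00  1.000e-03  9.810e-01 -2.149e+00] 0.10559554720891531
[[0.9491, 0.0012, -0.3149], [0.3149, 0.0004, 0.9491], [0.0012, -1.0, 0.0]] yaw 108.36
travel [-0.0011  0.0192  0.0006] rot [-0.     -0.0014  0.0023]
```

>>> arm_command:
  steps:
    - {"travel": [-0.001,0.01,0],"rotation": [0,0,0.002],"hand": 0}
    - {"travel": [0,0.008,0],"rotation": [0,0,0],"hand": 0}
    - {"travel": [0,0.006,0],"rotation": [0,0,0],"hand": 0}

```text
time: 21.08
eef_pos: [0.4875, -0.024, 0.118]
tcp_rot: [-0.698, -0.113, 0.113, 0.698]
contact_force: [-5.9, 1.7, 11.4]
opening: 0.105
```

```bash
python3 go.py .4869 -.0239 .118 108.4
```

```text
21.07 [ 0.4875 -0.024   0.118 ] F [-5.9  1.7 11.4] M [0.23 1.02 0.03] q [-0.258  0.039  2.133  0.     0.971 -2.149] 0.10523096610740565
[[0.9491, -0.0006, -0.3151], [0.3151, 0.0005, 0.9491], [-0.0004, -1.0, 0.0007]] yaw 108.36
travel [-0.0017  0.0001  0.001 ] rot [-0.0012 -0.0012 -0.0009]
```

>>> arm_command:
  steps:
    - {"travel": [-0.005,0.007,0],"rotation": [0,0,0],"hand": 0}
    - {"travel": [0.005,0.007,0],"rotation": [0,0,0],"hand": 0}
    - {"travel": [-0.005,0.007,0],"rotation": [0,0,0],"hand": 0}
    - {"travel": [0.004,0.007,0],"rotation": [0,0,0],"hand": 0}

```text
time: 21.58
eef_pos: [0.488, -0.024, 0.1178]
tcp_rot: [-0.697, -0.111, 0.116, 0.699]
contact_force: [-8.3, -0.4, 14.4]
opening: 0.1
```

```bash
python3 go.py .4869 -.0239 .118 108.4
```

```text
21.57 [ 0.488  -0.024   0.1178] F [-8.3 -0.4 14.4] M [-0.13  1.91 -0.01] q [-0.257  0.043  2.129 -0.     0.976 -2.15 ] 0.09983751311712898
[[0.9486, -0.0065, -0.3164], [0.3164, 0.0014, 0.9486], [-0.0057, -1.0, 0.0034]] yaw 108.45
travel [-0.0034 -0.0007  0.0016] rot [-0.0064  0.0016 -0.0108]
```

>>> arm_command:
  steps:
    - {"travel": [-0.006,0.0,0.001],"rotation": [-0.006,0,-0.012],"hand": 0}
    - {"travel": [-0.004,0.012,0],"rotation": [0,0,0],"hand": 0}
    - {"travel": [0.004,0.012,0],"rotation": [0,0,0],"hand": 0}
    - {"travel": [-0.006,0.012,0],"rotation": [0,0,0],"hand": 0}

```text
time: 22.08
eef_pos: [0.4868, -0.0244, 0.1139]
tcp_rot: [-0.697, -0.114, 0.112, 0.699]
contact_force: [-0.3, 3.5, 5.2]
opening: 0.103
```

```bash
python3 go.py .4869 -.0239 .118 108.4
```

```text
22.07 [ 0.4868 -0.0244  0.1139] F [-0.3  3.5  5.2] M [ 0.68 -0.12  0.02] q [-0.26   0.042  2.138  0.003  0.96  -2.154] 0.10332754858518575
[[0.9486, 0.002, -0.3163], [0.3163, 0.0023, 0.9487], [0.0027, -1.0, 0.0016]] yaw 108.44
travel [ 0.0009 -0.0135  0.0014] rot [-0.003   0.0014  0.0051]
```

Past the first pin. Same again for the second.

>>> arm_command:
  steps:
    - {"travel": [0.001,0.008,0.001],"rotation": [-0.003,0,0.005],"hand": 0}
    - {"travel": [0.004,0.012,0],"rotation": [0,0,0],"hand": 0}
    - {"travel": [-0.005,0.012,0],"rotation": [0,0,0],"hand": 0}
    - {"travel": [0.004,0.012,0],"rotation": [0,0,0],"hand": 0}

```text
time: 22.58
eef_pos: [0.4868, -0.024, 0.0993]
tcp_rot: [0.698, 0.113, -0.114, -0.698]
contact_force: [0.2, 0.2, -1.2]
opening: 0.106
```

```bash
python3 go.py .4869 -.0239 .110 108.4
```

```text
22.57 [ 0.4868 -0.024   0.0993] F [ 0.2  0.2 -1.2] M [-0.05 -0.02 -0.04] q [-2.570e-01  6.900e-02  2.142e+00 -2.000e-03  9.320e-01 -2.149e+00] 0.10573708503533406
[[0.9484, -0.0024, -0.317], [0.317, -0.001, 0.9484], [-0.0026, -1.0, -0.0002]] yaw 108.48
travel [ 0.0004 -0.0357  0.0001] rot [ 0.0004  0.0027 -0.005 ]
```

>>> arm_command:
  steps:
    - {"travel": [0,0.008,0],"rotation": [0,0,-0.005],"hand": 0}
    - {"travel": [0,0.008,0],"rotation": [0,0,0],"hand": 0}
    - {"travel": [0,0.008,0],"rotation": [0,0,0],"hand": 0}

```text
time: 22.95
eef_pos: [0.4877, -0.024, 0.096]
tcp_rot: [-0.697, -0.113, 0.115, 0.698]
contact_force: [-10.1, 1.8, 17.7]
opening: 0.106
```

```bash
python3 go.py .4869 -.0239 .096 108.4
```

```text
22.95 [ 0.4877 -0.024   0.096 ] F [-10.1   1.8  17.7] M [ 0.27  1.61 -0.01] q [-0.257  0.077  2.141 -0.     0.927 -2.151] 0.10601824550141205
[[0.9483, -0.0034, -0.3174], [0.3174, 0.0008, 0.9483], [-0.0029, -1.0, 0.0018]] yaw 108.51
travel [-0.0024 -0.0001  0.0012] rot [-0.0035  0.0036 -0.0056]
```

>>> arm_command:
  steps:
    - {"travel": [-0.003,0.0,0.001],"rotation": [-0.003,0,-0.006],"hand": 0}
    - {"travel": [0,0.002,0],"rotation": [0,0,0],"hand": 0}

```text
time: 23.2
eef_pos: [0.4872, -0.024, 0.096]
tcp_rot: [0.698, 0.114, -0.113, -0.698]
contact_force: [-2.5, 1.4, 3.3]
opening: 0.109
```

```bash
python3 go.py .4869 -.0239 .096 108.4;python3 - <<'E'
from h import *
for n in ['side','scene']: snap(n,'10')
a=np.hstack([cv2.resize(cv2.imread('pics/side10.png')[150:260,250:380],(390,330)),cv2.resize(cv2.imread('pics/scene10.png')[160:270,205:335],(390,330))])
cv2.imwrite('pics/c10.png',a)
E
```

```text
23.2 [ 0.4872 -0.024   0.096 ] F [-2.5  1.4  3.3] M [ 0.04  0.33 -0.01] q [-2.580e-01  7.400e-02  2.144e+00  1.000e-03  9.220e-01 -2.152e+00] 0.1086967062636947
[[0.9483, 0.0015, -0.3174], [0.3174, 0.0002, 0.9483], [0.0015, -1.0, -0.0002]] yaw 108.5
travel [-0.0008  0.0001  0.0006] rot [0.0005 0.0035 0.0029]
```

View pics/c10.png

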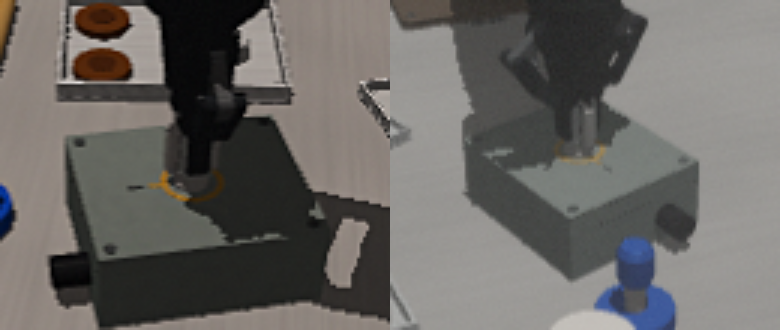

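The key is down on the console with its collar at the ring (side crop (190,185)). Next I turn it.

>>> arm_command:
  steps:
    - {"travel": [0,0.001,0],"rotation": [0,0.15,0],"hand": 0}
    - {"travel": [0,0.001,0],"rotation": [0,0.2,0],"hand": 0}
    - {"travel": [0,0.001,0],"rotation": [0,0.2,0],"hand": 0}
    - {"travel": [0,0.001,0],"rotation": [0,0.2,0],"hand": 0}

```text
time: 23.8
eef_pos: [0.487, -0.0232, 0.096]
tcp_rot: [-0.706, 0.03, -0.028, 0.707]
contact_force: [-2.1, 0.1, 4.0]
opening: 0.103
```

```bash
python3 go.py .4868 -.0242 .096 85
```

```text
23.8 [ 0.487  -0.0232  0.096 ] F [-2.1  0.1  4. ] M [0.03 0.4  0.11] q [-2.570e-01  7.500e-02  2.143e+00  2.000e-03  9.260e-01 -1.748e+00] 0.10258327607038767
[[0.9967, -0.0023, 0.0812], [-0.0812, 0.0024, 0.9967], [-0.0025, -1.0, 0.0022]] yaw 85.34
travel [-0.0003  0.0001 -0.0032] rot [-0.0042  0.0113 -0.0048]
```

>>> arm_command:
  steps:
    - {"travel": [0,0.001,-0.003],"rotation": [-0.004,0.2,-0.005],"hand": 0}
    - {"travel": [0,0.001,0],"rotation": [0,0.22,0],"hand": 0}
    - {"travel": [0,0.001,0],"rotation": [0,0.22,0],"hand": 0}
    - {"travel": [0,0.001,0],"rotation": [0,0.22,0],"hand": 0}

```text
time: 24.3
eef_pos: [0.4869, -0.0234, 0.096]
tcp_rot: [-0.681, 0.191, -0.189, 0.681]
contact_force: [-2.7, 0.3, 4.5]
opening: 0.107
```

```bash
python3 go.py .4866 -.0246 .096 60
```

```text
24.3 [ 0.4869 -0.0234  0.096 ] F [-2.7  0.3  4.5] M [0.04 0.43 0.12] q [-2.570e-01  7.500e-02  2.143e+00  1.000e-03  9.260e-01 -1.283e+00] 0.10671871480719251
[[0.8549, -0.0024, 0.5187], [-0.5187, 0.0019, 0.8549], [-0.003, -1.0, 0.0003]] yaw 58.75
travel [ 0.0012  0.0001 -0.0041] rot [-0.0007 -0.0416 -0.0058]
```

>>> arm_command:
  steps:
    - {"travel": [0.001,0.001,-0.003],"rotation": [0,0.22,-0.005],"hand": 0}
    - {"travel": [0,0.001,0],"rotation": [0,0.22,0],"hand": 0}
    - {"travel": [0,0.001,0],"rotation": [0,0.22,0],"hand": 0}
    - {"travel": [0,0.001,0],"rotation": [0,0.22,0],"hand": 0}

```text
time: 24.8
eef_pos: [0.4868, -0.0235, 0.096]
tcp_rot: [-0.617, 0.346, -0.344, 0.617]
contact_force: [-2.0, 1.1, 4.6]
opening: 0.106
```

```bash
python3 go.py .4865 -.0247 .096 21.5
```

```text
24.8 [ 0.4868 -0.0235  0.096 ] F [-2.   1.1  4.6] M [0.09 0.45 0.11] q [-2.570e-01  7.500e-02  2.143e+00  2.000e-03  9.260e-01 -8.100e-01] 0.1060320793227296
[[0.5236, -0.0025, 0.8519], [-0.8519, 0.0022, 0.5236], [-0.0032, -1.0, -0.001]] yaw 31.58
travel [ 0.0028  0.     -0.003 ] rot [ 0.0024  0.3359 -0.0059]
```

>>> arm_command:
  steps:
    - {"travel": [0.001,0.001,-0.003],"rotation": [0.002,0.15,-0.006],"hand": 0}
    - {"travel": [0,0.001,0],"rotation": [0,0.15,0],"hand": 0}
    - {"travel": [0,0.001,0],"rotation": [0,0.1,0],"hand": 0}
    - {"travel": [0,0.001,0],"rotation": [0,0.1,0],"hand": 0}

```text
time: 25.3
eef_pos: [0.4867, -0.0235, 0.096]
tcp_rot: [-0.565, 0.425, -0.424, 0.566]
contact_force: [-2.6, 1.8, 4.8]
opening: 0.105
```

```bash
python3 go.py .4865 -.0247 .096 21.5
```

```text
25.3 [ 0.4867 -0.0235  0.096 ] F [-2.6  1.8  4.8] M [0.28 0.42 0.46] q [-2.570e-01  7.400e-02  2.144e+00  1.000e-03  9.250e-01 -5.420e-01] 0.10528499733739922
[[0.2797, -0.0011, 0.9601], [-0.9601, 0.0014, 0.2797], [-0.0016, -1.0, -0.0006]] yaw 16.24
travel [ 0.0038  0.     -0.0017] rot [ 0.0011 -0.1752 -0.0031]
```

>>> arm_command:
  steps:
    - {"travel": [0,0.001,0],"rotation": [0,0.06,0],"hand": 0}
    - {"travel": [0,0.001,0],"rotation": [0,0.05,0],"hand": 0}

```text
time: 25.55
eef_pos: [0.4867, -0.0233, 0.096]
tcp_rot: [0.554, -0.44, 0.439, -0.554]
contact_force: [-3.2, 1.2, 5.7]
opening: 0.104
```

```bash
python3 go.py .4865 -.0247 .096 21.5
python3 - <<'E'
from h import *
for n in ['side','scene','wrist']: snap(n,'11')
a=np.hstack([cv2.resize(cv2.imread('pics/side11.png')[130:260,240:390],(390,330)),cv2.resize(cv2.imread('pics/scene11.png')[160:270,205:335],(390,330))])
cv2.imwrite('pics/c11.png',a)
E
python3 s.py
```

```text
25.55 [ 0.4867 -0.0233  0.096 ] F [-3.2  1.2  5.7] M [0.28 0.45 0.75] q [-0.256  0.075  2.144 -0.     0.926 -0.486] 0.10373852101222047
[[0.2273, -0.0022, 0.9738], [-0.9738, 0.0005, 0.2273], [-0.0009, -1.0, -0.002]] yaw 13.14
travel [ 0.0043  0.0001 -0.0018] rot [ 0.0037 -0.2788 -0.0021]
25.7 [ 0.4867 -0.0233  0.096 ] F [-3.1  0.3  5.4] M [0.25 0.47 0.69] q [-0.256  0.075  2.144 -0.     0.926 -0.486] 0.10674097941544042
[[0.2279, -0.0022, 0.9737], [-0.9737, 0.0005, 0.2279], [-0.001, -1.0, -0.002]] yaw 13.17
```

View pics/c11.png

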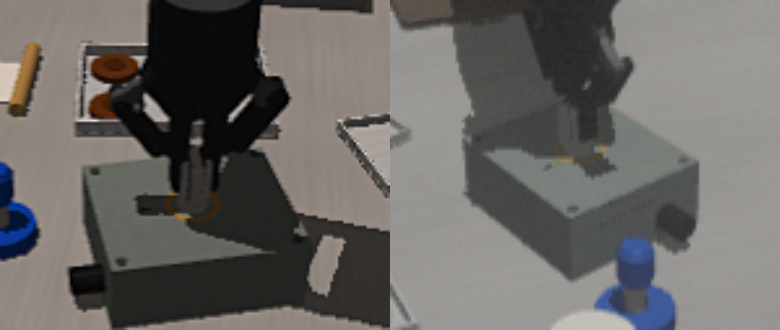

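View pics/wrist11.png

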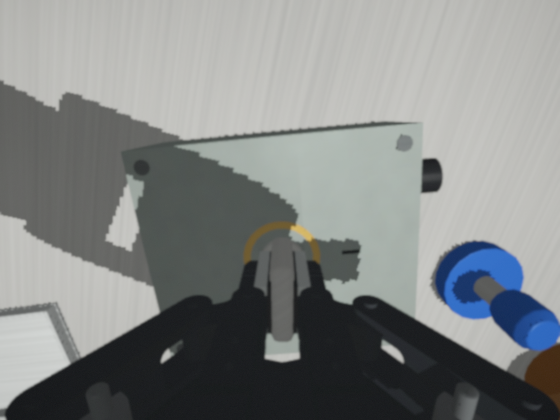

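View pics/scene11.png

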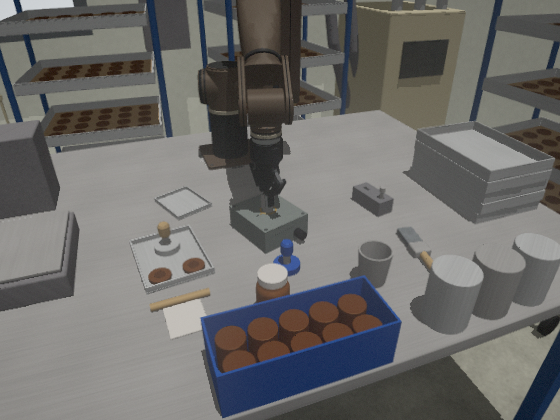

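>>> arm_command:
  steps:
    - {"travel": [0,0.001,0],"rotation": [0,-0.03,0],"hand": 0}
    - {"travel": [0,0.001,0],"rotation": [0,0,0],"hand": 0}
    - {"travel": [0,0.001,0],"rotation": [0,0,0],"hand": 0}

```text
time: 26.08
eef_pos: [0.4868, -0.0233, 0.096]
tcp_rot: [0.56, -0.434, 0.432, -0.558]
contact_force: [-2.7, 0.7, 5.1]
opening: 0.099
```

```bash
python3 s.py
python3 - <<'E'
from h import *
snap('side','12')
E
python3 s.py
```

```text
26.07 [ 0.4868 -0.0233  0.096 ] F [-2.7  0.7  5.1] M [0.21 0.49 0.49] q [-2.560e-01  7.500e-02  2.143e+00 -2.000e-03  9.270e-01 -5.060e-01] 0.09891281794140414
[[0.2493, -0.0036, 0.9684], [-0.9684, -0.0007, 0.2493], [-0.0002, -1.0, -0.0037]] yaw 14.44
26.12 [ 0.4868 -0.0233  0.096 ] F [-2.2  1.1  5.3] M [0.25 0.49 0.46] q [-2.560e-01  7.500e-02  2.143e+00 -2.000e-03  9.270e-01 -5.060e-01] 0.1036414052731418
[[0.2494, -0.0036, 0.9684], [-0.9684, -0.0007, 0.2494], [-0.0002, -1.0, -0.0037]] yaw 14.44
```

Run:
```python
from plant import ctrl
print(ctrl.sign_off())
```

```text
the job is handed in; nothing more can be done
None
```

The job is handed in at about 26 s. The stamp is on the tray, and the key is in the lock, turned to its stop and still gripped.

- **Stamp:** it stands upright on the bare part of the tray at about (0.484, -0.274), near the computed middle of (0.482, -0.276). Checking for contact took one press that peaked at about 28 N before I let go, so it was a little firmer than ideal.
- **Key in the lock:** the first wiggle at the first pin did not move it. Recentring and pushing harder took it past both pins. It stopped at TCP z = 0.096 m, which is where I had worked out the collar would meet the console. The camera views agree, though the fingers partly hide the collar.
- **Turn:** resistance held at about 0.11 N m until roughly 77° of hand turn, then climbed to 0.75 N m, which I took as the hard stop. I eased back to about 0.47 N m and held there at 90 N grip. The hand turned about 94°, a few degrees past the key's nominal 87°; I put that down to twist in the grip and arm. The plug angle itself cannot be read.
- **Everything else:** in the last scene picture the rest of the scene looked as it had at the start. I compared that by eye only.

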